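# Clear the spot and tip the service manual flat

## Robot

A 7-joint arm with a two-finger parallel gripper is mounted at the origin on the work surface. World frame = base frame: x ahead of the robot, y to its left, z up, the work surface at z = 0. Lengths are in m, angles in rad, forces in N, time in s.
With the tool pointing down it reaches from about 0.425 to 0.875 m from the base axis. Payload 4.7 kg.
Tool frame: the origin (TCP) lies between the finger pads; the fingertips stand 11 mm ahead of it and the grasp point (between the pads) lies 8 mm behind it; z points along the fingers, y is the direction in which the jaws open and shut (so a half turn about z gives the same grasp; the last joint's range is limited). The gripper opens to 87 mm and grips with 3 to 60 N. Pads are 19 mm wide; open, the fingers measure 117 mm over their backs; the gripper's body (75 mm by 190 mm) begins 51 mm behind the grasp point.
Start: joints at [-1.26, 0.321, -0.07, 1.45, 0.023, 1.371, -0.057], TCP at [0.19, 0.622, 0.234] pointing down, gripper open.
Joint ranges: [-2.86, 2.86], [-0.3, 2.09], [-1.38, 1.24], [0.06, 2.45], [-1.56, 4.7], [0.09, 2.05], [-2.69, 2.69]. Speed limits (rad/s): [2.57, 2.57, 3.14, 3.14, 3.14, 3.14, 3.14].

## Interface

Orientations are given as a unit quaternion [w, x, y, z].
In Python, from workcell import r gives the robot as it stands.
- The arm moves only by the tool arm_command, never from a script. Its arguments are lists of equal length, an entry for each row: "delta_pos": the shift along the world's x, y, z in m, a list of three; "rotation": the turn, a rotation vector about the world's x, y, z in rad, a list of three; "grip": the closure, from 0 (fully open) to 1 (shut). In form: {"delta_pos": [[dx, dy, dz], ...], "rotation": [[rx, ry, rz], ...], "grip": [grip, ...]}. A call has 1 to 5 rows; each row is the pose to reach, as a shift and turn from the pose measured when the call began; what a row does not reach only later rows make up. A row lasts 1/10 s, in which the tool goes at most 50 mm and 8.59 degrees, less where a joint would pass 70% of its speed; a pose out of reach is approached as far as the arm can. A call with a gripper value outside its range is refused whole. The fingers move at their own pace and stop on an object; "force" is the grip in N (left out, the last holds). Time passes only in rows, so rows that repeat a pose let the fingers close. It gives the time, the measured TCP pose, the force and the opening at its end, in the units of the state.
- r.sense(): the state, without advancing time (a new reading comes with each control period).
- r.camera(name): name is "side" or "top"; returns (picture, depth): 480x640x3 uint8, red, green, blue; 480x640 float32, m along the optical axis (not along the pixel's ray), 0 where there is no reading.
- r.camera_info(name): a dict with "fx", "fy", "cx", "cy" (pixels), "dist" ([k1, k2, p1, p2, k3] as OpenCV has them; the pictures are not rectified), "camera_from_world" (4x4, takes a point from world to camera coordinates). Camera axes: x right, y down, z forward; pixel columns grow to the right and rows downward; lengths in m; the calibration is good to about 2 mm. A picture is of the moment at which its call begins. camera_info takes no time and is no camera call.
- r.hand_in(): hands the job in, once; it reports no verdict.
The state is a dict: "t": time; "joint_positions": joint angles; "qd": joint speeds; "joint_torque": joint torques, N m; "ee_pos": TCP position; "eef_rot": TCP orientation; "wrist_force": force on the tool from outside, world axes, zero at the start; "wrist_torque": the same for the moment, N m; "finger_gap": finger opening in m.
Only numpy, scipy, OpenCV 4.12 (cv2) and the standard library are available. Lean on these libraries where they do the work, as an engineer would, in place of code of your own. Each camera call takes 0.05 s, during which the arm holds its last target.

## Task

Without gripping or lifting anything, push the small round tin out of the yellow taped rectangle with the fingertips, so that it is clear of the tape. Then push the standing blue service manual over so that it falls flat, front cover up, and lies inside the taped rectangle. Leave everything else on the bench where it is.

Things in the scene. Friction and masses are not known exactly. Their poses are not given: they have to be found in the camera images.
- zone: Rectangle of yellow tape stuck flat on the bench mat, outer size 234 mm (x) by 184 mm (y), tape 12 mm wide. Fixed. Origin: centre of the rectangle, on the bench; +x along its long side, away from the standing manual; z up. The tape is flush: nothing catches on it.
- manual: Blue rigid paperback manual, 36 mm thick (x), 120 wide (y), 170 tall (z), about 0.4 kg, standing loose astride the short -x side of the rectangle, square to it within 4 degrees. Origin: centre of its foot; z up, x through the thickness. Front cover faces -x: tipped towards +x over its foot edge it lies front cover up along the rectangle. Pushed near the top it tips; pushed low it may slide.
- manual_foot_l (a point): Point on the manual, half-way through its thickness, at the lower left corner (left/right as seen by someone looking along +x of manual).
- manual_foot_r (a point): Point on the manual, half-way through its thickness, at the lower right corner (left/right as seen by someone looking along +x of manual).
- manual_head_l (a point): Point on the manual, half-way through its thickness, at the upper left corner (left/right as seen by someone looking along +x of manual).
- manual_head_r (a point): Point on the manual, half-way through its thickness, at the upper right corner (left/right as seen by someone looking along +x of manual).
- tin: Low round steel tin with a red lid band, 60 mm diameter, 26 mm tall, about 0.12 kg, lying loose inside the taped rectangle where the manual would land. Origin: centre of its underside. Slides when pushed.
- mug: Blue mug, 76 mm diameter, 90 mm tall, handle on its +y side, standing to one side of the manual. Origin: centre of its underside. Bystander.
- jar: Amber jar with white cap, 60 mm diameter, 85 mm tall, standing on the other side of the manual from the mug. Origin: centre of its underside. Bystander.
- meter: Black and yellow multimeter lying flat to the robot's right, 70 mm (x) by 135 mm (y), 30 mm tall. Origin: centre of its underside. Bystander.
- carton: Plain cardboard carton, 70 x 100 mm, 130 mm tall, to the robot's left. Origin: centre of its underside. Bystander.
- screwdriver: Screwdriver lying on the bench to the robot's right. Bystander.
- bottle: Amber bottle with red cap, 64 mm diameter, 200 mm tall, to the robot's left, beyond the carton. Origin: centre of its underside. Bystander.
Mind the look-alikes: they are no part of the job. Leave any orange or pink look-alike of the manual alone.

How it is judged:
By the outcome, as a careful person would: the job done as asked, in the order asked, and still so for the second after the job is handed in, with the robot touching nothing.
It also fails if it takes over 51 s, if anything falls off the work surface, if the arm or the gripper's body presses on something with over 40 N, if the wrist force passes 120 N, or if a joint passes its speed limit or range.

## Working session

There is one attempt and no reset: what is moved stays moved. The work goes in short steps, Python scripts to look and compute and a tool call to move; the robot and the scene stay as the last step left them, time stands still between calls to the robot, and variables do not carry over. Pictures are saved under pics/ and viewed, and the job is handed in when it is done.

Besides the shell and the picture viewer there is one more tool, called as a command line: name --argument value ..., lists and objects as JSON in quotes. arm_command: Moves the arm, as the interface text tells. Its arguments: {"type":"object","properties":{"delta_pos":{"type":"array"},"rotation":{"type":"array"},"grip":{"type":"array"},"force":{"type":"number"}},"required":["delta_pos","rotation","grip"]}

```bash
ls; mkdir -p pics; cat > h.py <<'E'
import numpy as np, cv2
from workcell import r
def cam(n):
    i=r.camera_info(n);K=np.array([[i['fx'],0,i['cx']],[0,i['fy'],i['cy']],[0,0,1.]])
    return K,np.array(i['dist'],float),np.array(i['camera_from_world'])
def ray(n,px):
    K,d,T=cam(n);p=cv2.undistortPoints(np.array(px,float).reshape(-1,1,2),K,d).reshape(-1,2)
    R=T[:3,:3];return -R.T@T[:3,3],np.c_[p,np.ones(len(p))]@R
def plane(n,px,z):
    c,v=ray(n,px);return c+v*((z-c[2])/v[:,2])[:,None]
def depthpts(n,px,dep):
    c,v=ray(n,px);px=np.array(px).reshape(-1,2).astype(int)
    return c+v*dep[px[:,1],px[:,0]][:,None]
def proj(n,P):
    K,d,T=cam(n);return cv2.projectPoints(np.array(P,float).reshape(-1,3),cv2.Rodrigues(T[:3,:3])[0],T[:3,3],K,d)[0].reshape(-1,2)
E
python3 - <<'E'
from h import *
for n in('top','side'):
    p,d=r.camera(n);cv2.imwrite(f'pics/{n}0.png',p[:,:,::-1]);np.save(f'{n}0.npy',d)
    K,di,T=cam(n);print(n,-T[:3,:3].T@T[:3,3],T[2,:3],di)
print(r.sense())
E
```

```text
pics
top [0.50715307 0.00655264 1.49165123] [ 0.0613334  -0.01714851 -0.99797001] [-0.06854681  0.          0.          0.          0.        ]
side [-0.16122928 -1.23119895  0.93835425] [ 0.43414915  0.76031942 -0.4831448 ] [-0.13801518  0.          0.          0.          0.        ]
{'t': 0.1, 'joint_positions': array([-1.25989462,  0.32173347, -0.07007798,  1.4515146 ,  0.02260382,
        1.37084185, -0.05684449]), 'qd': array([ 0.00072744, -0.0011146 ,  0.00075624, -0.00385807,  0.00175041,
        0.00129609,  0.00192492]), 'joint_torque': array([ 4.99090493e-04, -4.92570591e+01, -4.05376581e-01, -3.13398099e+01,
       -6.41848426e-02,  3.94631596e-02,  6.74104808e-05]), 'ee_pos': array([0.19001351, 0.62111071, 0.23260013]), 'eef_rot': array([-7.69155784e-05,  1.47818682e-01,  9.89014108e-01, -8.51858154e-04]), 'wrist_force': array([-0.86187536,  0.46421618, -0.16634096]), 'wrist_torque': array([-0.02452833,  0.00582576, -0.03406181]), 'finger_gap': 0.08697898054800787}
```

View pics/top0.png

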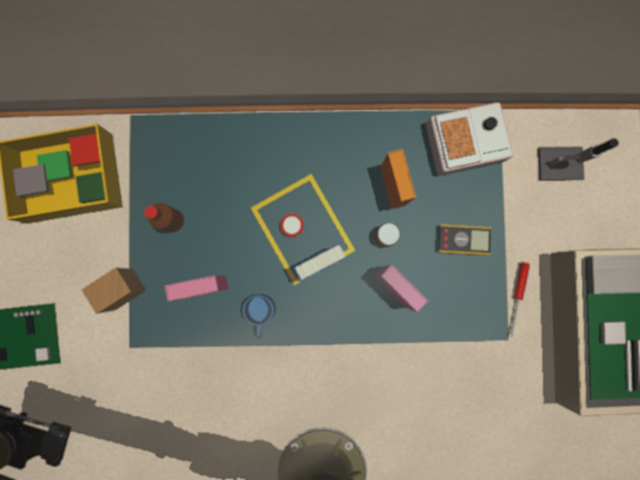

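View pics/side0.png

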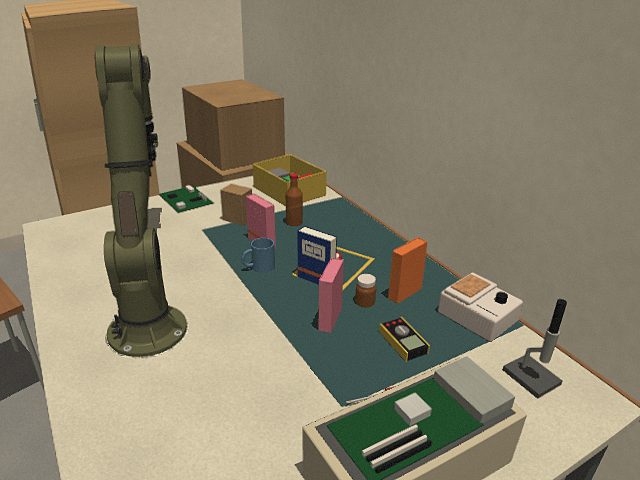

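Top view: the blue manual shows its white page edge at (320,263), astride the tape's near short side. The tin with its red band is at (291,225) and the zone's far corners are about (311,177) and (253,209). Things that could be taken for the manual are the pink books at (195,288) and (403,288), the orange book at (398,178) and the blue mug at (258,308). In the side view the blue cover is at (316,255). I'll measure these now.

```bash
python3 - <<'E'
from h import *
a=cv2.imread('pics/top0.png');s=cv2.imread('pics/side0.png');dt=np.load('top0.npy');ds=np.load('side0.npy')
hsv=cv2.cvtColor(a,cv2.COLOR_BGR2HSV)
def blob(m,roi):
    z=np.zeros_like(m);x0,y0,x1,y1=roi;z[y0:y1,x0:x1]=m[y0:y1,x0:x1];return z
# zone
m=blob(cv2.inRange(hsv,(20,110,90),(35,255,255)),(240,165,365,295))
ys,xs=np.nonzero(m);W=plane('top',np.c_[xs,ys],0)[:,:2]
print('zone n',len(xs)); box=cv2.minAreaRect(W.astype(np.float32));print('zone box',box,cv2.boxPoints(box))
# tin
m=blob(cv2.inRange(hsv,(0,120,80),(8,255,255))|cv2.inRange(hsv,(172,120,80),(180,255,255)),(270,205,315,245))
c=np.vstack([k for k in cv2.findContours(m,0,2)[0]]);e=cv2.minEnclosingCircle(c);print('tin px',e)
for z in(0.013,0.026):print('tin',z,plane('top',[e[0]],z))
ys,xs=np.nonzero(m);print('tin top z depth',np.median(depthpts('top',np.c_[xs,ys],dt),0))
# manual top
m=blob(cv2.inRange(hsv,(0,0,130),(180,90,255)),(288,240,352,285))
ys,xs=np.nonzero(m);P=depthpts('top',np.c_[xs,ys],dt);print('man top z',np.percentile(P[:,2],[10,50,90]))
P=plane('top',np.c_[xs,ys],0.17);b=cv2.minAreaRect(P[:,:2].astype(np.float32));print('man box',b,cv2.boxPoints(b).tolist())
# side: manual blue
hs=cv2.cvtColor(s,cv2.COLOR_BGR2HSV)
cv2.imwrite('pics/crop0.png',np.hstack([cv2.resize(a[160:330,230:430],(400,340),interpolation=2),cv2.resize(s[210:340,230:430],(400,340),interpolation=2)]))
E
```

```text
zone n 1115
zone box ((0.6351082921028137, 0.04141831398010254), (0.23429343104362488, 0.18453054130077362), 28.593441009521484) [[ 0.48809168  0.0663653 ]
 [ 0.5764064  -0.09565948]
 [ 0.7821249   0.01647133]
 [ 0.69381016  0.17849611]]
tin px ((291.16253662109375, 224.9241485595703), 11.57866382598877)
tin 0.013 [[0.6443337  0.07008198 0.013     ]]
tin 0.026 [[0.64312763 0.06952344 0.026     ]]
tin top z depth [0.64158088 0.0713573  0.02632441]
man top z [0.16444437 0.16895464 0.17263333]
man box ((0.5448907613754272, -0.008608423173427582), (0.05012720450758934, 0.15683850646018982), 22.564577102661133) [[0.4916544258594513, 0.05419013276696205], [0.5518372654914856, -0.09064201265573502], [0.5981271266937256, -0.07140697538852692], [0.5379442572593689, 0.07342516630887985]]
```

View pics/crop0.png

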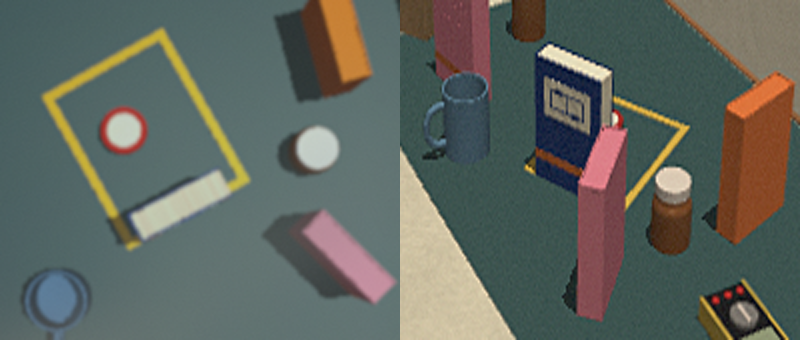

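```bash
cat >> h.py <<'E'
ZC=np.array([.6351,.0414]);A=np.deg2rad(28.59);EX=np.array([np.cos(A),np.sin(A)]);EY=np.array([-EX[1],EX[0]])
def tz(P):
    D=np.asarray(P)[...,:2]-ZC;return np.stack([D@EX,D@EY],-1)
def fz(q):q=np.asarray(q);return ZC+q[...,:1]*EX+q[...,1:2]*EY
E
python3 - <<'E'
from h import *
a=cv2.imread('pics/top0.png');s=cv2.imread('pics/side0.png');dt=np.load('top0.npy');ds=np.load('side0.npy')
hsv=cv2.cvtColor(a,cv2.COLOR_BGR2HSV)
g=np.mgrid[240:290,280:360];ys,xs=g[0].ravel(),g[1].ravel()
P=depthpts('top',np.c_[xs,ys],dt);k=P[:,2]>0.155;b=cv2.minAreaRect(P[k,:2].astype(np.float32))
print('man top depth',k.sum(),np.median(P[k],0),b,'\n zone',tz(cv2.boxPoints(b)))
m=cv2.inRange(hsv,(0,0,130),(180,90,255))[240:290,280:360].ravel()>0
k&=m;Q=plane('top',np.c_[xs,ys][k],.17);b=cv2.minAreaRect(Q[:,:2].astype(np.float32));print('white',b,'\n',tz(cv2.boxPoints(b)))
# side: blue+white via depth points in region
g=np.mgrid[215:300,285:350];ys,xs=g[0].ravel(),g[1].ravel()
P=depthpts('side',np.c_[xs,ys],ds);Z=tz(P);k=(Z[:,0]<-.05)&(Z[:,0]>-.2)&(P[:,2]>.02)&(abs(Z[:,1])<.09)
print('side man x,y,z pct',[np.percentile(v,[1,10,50,90,99]).round(3) for v in(Z[k,0],Z[k,1],P[k,2])])
kk=k&(P[:,2]<.16);  # front cover line x=a+b*y+c z
f=kk&(Z[:,0]<np.percentile(Z[kk,0],80));C=np.linalg.lstsq(np.c_[np.ones(f.sum()),Z[f,1],P[f,2]],Z[f,0],rcond=None)[0];print('cover plane',C)
# all things above bench, top view, in zone coordinates
g=np.mgrid[110:350:1,130:505:1];ys,xs=g[0].ravel(),g[1].ravel();P=depthpts('top',np.c_[xs,ys],dt)
H=((P[:,2]>.012)&(P[:,2]<.5)).reshape(g[0].shape).astype(np.uint8)
n,l,st,_=cv2.connectedComponentsWithStats(H);l=l.ravel();Z=tz(P)
for i in range(1,n):
    if st[i,4]>60:
        q=l==i;print(st[i,:4]+[130,110,0,0],'z',P[q,2].max().round(3),'zone',Z[q].min(0).round(3),Z[q].max(0).round(3),'w',P[q,:2].mean(0).round(3))
E
```

```text
man top depth 797 [ 5.42338235e-01 -4.17734398e-04  1.69292912e-01] ((0.5385200381278992, -0.004309795796871185), (0.046369876712560654, 0.11961234360933304), 26.595556259155273) 
 zone [[-0.127767    0.06665783]
 [-0.13192983 -0.05288205]
 [-0.08558809 -0.05449581]
 [-0.08142524  0.06504405]]
white ((0.5422585010528564, -0.0021031275391578674), (0.035436518490314484, 0.1181940883398056), 27.282299041748047) 
 [[-0.11870385  0.0657156 ]
 [-0.12140129 -0.05244769]
 [-0.08597402 -0.0532564 ]
 [-0.08327658  0.06490689]]
side man x,y,z pct [array([-0.129, -0.126, -0.121, -0.101, -0.086]), array([-0.054, -0.048,  0.006,  0.055,  0.066]), array([0.023, 0.046, 0.121, 0.17 , 0.173])]
cover plane [-0.12305273  0.02533835  0.00127457]
[425 110  80  66] z 0.103 zone [-0.109 -0.597] [ 0.085 -0.382] w [ 0.85  -0.383]
[381 148  35  62] z 0.178 zone [-0.082 -0.338] [ 0.054 -0.23 ] w [ 0.739 -0.194]
[143 203  41  30] z 0.208 zone [0.155 0.256] [0.247 0.342] w [0.657 0.372]
[280 213  24  24] z 0.037 zone [-0.008 -0.01 ] [0.052 0.049] w [0.645 0.068]
[374 223  25  24] z 0.094 zone [-0.153 -0.206] [-0.094 -0.15 ] w [ 0.61  -0.171]
[438 225  54  30] z 0.047 zone [-0.3   -0.429] [-0.17  -0.279] w [ 0.597 -0.38 ]
[294 243  52  38] z 0.177 zone [-0.121 -0.054] [-0.082  0.066] w [ 0.543 -0.002]
[374 264  54  48] z 0.178 zone [-0.315 -0.168] [-0.189 -0.102] w [ 0.479 -0.192]
[130 268  15  32] z 0.13 zone [0.058 0.433] [0.13  0.478] w [0.495 0.467]
[165 275  63  26] z 0.179 zone [-0.041  0.233] [0.027 0.358] w [0.489 0.29 ]
[243 294  33  45] z 0.098 zone [-0.191  0.158] [-0.09   0.236] w [0.419 0.155]
```

The blue manual is centred at zone (-0.103, 0.006) with its foot edge at x ≈ -0.085, turned -1.3°, and 170 mm tall. The tin is at zone (0.022, 0.020), 26 mm tall, and its 60 mm footprint checks out. The zone measures 234 x 184 mm as stated. I'll push the tin along zone +x, where the bench is empty, with the fingers partly closed so it sits against both tips.

arm_command --delta_pos '[[0.412, -0.574, 0.03], [0.412, -0.574, 0.03], [0.412, -0.574, 0.03], [0.412, -0.574, 0.03], [0.412, -0.574, 0.03]]' --rotation '[[0, 0, 0.796], [0, 0, 0.796], [0, 0, 0.796], [0, 0, 0.796], [0, 0, 0.796]]' --grip '[0.6, 0.6, 0.6, 0.6, 0.6]'

```text
t: 0.6
ee_pos: [0.3318, 0.4237, 0.2432]
eef_rot: [0.0, -0.215, 0.977, -0.001]
wrist_force: [0.3, -0.6, -0.1]
finger_gap: 0.0551
```

arm_command --delta_pos '[[0.2707, -0.3767, 0.015], [0.2707, -0.3767, 0.015], [0.2707, -0.3767, 0.015], [0.2707, -0.3767, 0.015], [0.2707, -0.3767, 0.015]]' --rotation '[[0, 0, 0.066], [0, 0, 0.066], [0, 0, 0.066], [0, 0, 0.066], [0, 0, 0.066]]' --grip '[0.6, 0.6, 0.6, 0.6, 0.6]'

```text
t: 1.1
ee_pos: [0.4772, 0.2208, 0.2513]
eef_rot: [0.0, -0.247, 0.969, -0.001]
wrist_force: [0.6, 0.2, 0.9]
finger_gap: 0.0354
```

arm_command --delta_pos '[[0.1253, -0.1738, 0.0], [0.1253, -0.1738, 0.0], [0.1253, -0.1738, 0.0], [0.1253, -0.1738, 0.0], [0.1253, -0.1738, 0.0]]' --rotation '[[0, 0, 0], [0, 0, 0], [0, 0, 0], [0, 0, 0], [0, 0, 0]]' --grip '[0.6, 0.6, 0.6, 0.6, 0.6]'

```text
t: 1.6
ee_pos: [0.6042, 0.04, 0.2508]
eef_rot: [-0.0, -0.243, 0.97, -0.003]
wrist_force: [0.1, -0.7, 0.1]
finger_gap: 0.035
```

arm_command --delta_pos '[[-0.0017, 0.007, -0.05], [-0.0017, 0.007, -0.1], [-0.0017, 0.007, -0.15], [-0.0017, 0.007, -0.17], [-0.0017, 0.007, -0.17]]' --rotation '[[0, 0, 0], [0, 0, 0], [0, 0, 0], [0, 0, 0], [0, 0, 0]]' --grip '[0.6, 0.6, 0.6, 0.6, 0.6]'

```text
t: 2.1
ee_pos: [0.5989, 0.0466, 0.0763]
eef_rot: [-0.005, -0.243, 0.97, -0.003]
wrist_force: [-0.2, -0.9, 0.9]
finger_gap: 0.0349
```

```bash
python3 - <<'E'
from h import *
s=r.sense();print(s['ee_pos'],tz(s['ee_pos']))
a,_=r.camera('top');b,_=r.camera('side')
cv2.imwrite('pics/c1.png',np.hstack([cv2.resize(a[140:340,210:430],(400,364)),cv2.resize(b[190:320,230:400],(400,306)).copy() if 0 else cv2.resize(b[180:335,230:400],(400,364))])[:,:,::-1])
E
```

```text
[0.59893249 0.04664414 0.07627289] [-0.02924795  0.02191226]
```

View pics/c1.png

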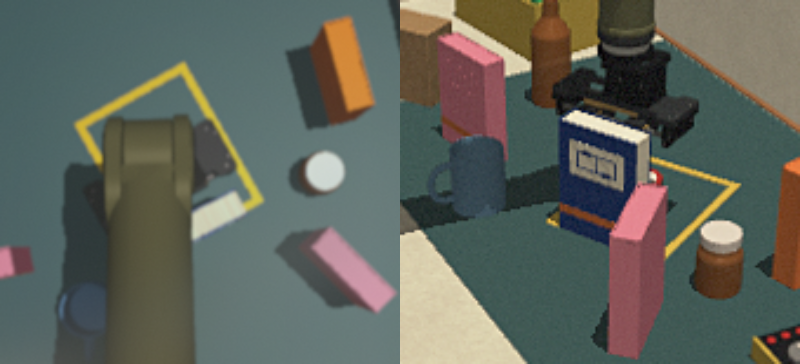

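The hand is between the manual and the tin. The manual is untouched, with its head at about (610,130) in the right-hand crop. Descending.

arm_command --delta_pos '[[0.002, 0, -0.03], [0.002, 0, -0.055], [0.002, 0, -0.058], [0.002, 0, -0.058]]' --rotation '[[0, 0, 0.01], [0, 0, 0.01], [0, 0, 0.01], [0, 0, 0.01]]' --grip '[0.6, 0.6, 0.6, 0.6]'

```text
t: 2.6
ee_pos: [0.6058, 0.047, 0.0247]
eef_rot: [0.001, -0.248, 0.969, -0.003]
wrist_force: [0.4, 0.2, 1.4]
finger_gap: 0.0347
```

arm_command --delta_pos '[[0.004, 0.002, -0.007], [0.013, 0.007, -0.007], [0.026, 0.014, -0.007], [0.04, 0.022, -0.007], [0.053, 0.029, -0.007]]' --rotation '[[0, 0, 0], [0, 0, 0], [0, 0, 0], [0, 0, 0], [0, 0, 0]]' --grip '[0.6, 0.6, 0.6, 0.6, 0.6]'

```text
t: 3.1
ee_pos: [0.6603, 0.0767, 0.0189]
eef_rot: [0.001, -0.248, 0.969, -0.003]
wrist_force: [-2.3, -0.5, 2.4]
finger_gap: 0.0346
```

arm_command --delta_pos '[[0.015, 0.008, 0], [0.029, 0.016, 0], [0.043, 0.024, 0], [0.057, 0.032, 0], [0.07, 0.039, 0]]' --rotation '[[0, 0, 0], [0, 0, 0], [0, 0, 0], [0, 0, 0], [0, 0, 0]]' --grip '[0.6, 0.6, 0.6, 0.6, 0.6]'

```text
t: 3.6
ee_pos: [0.7316, 0.1166, 0.0198]
eef_rot: [0.002, -0.248, 0.969, -0.003]
wrist_force: [-0.7, -0.7, 1.7]
finger_gap: 0.0348
```

arm_command --delta_pos '[[0.011, 0.006, 0], [0.019, 0.0105, 0], [0.026, 0.0145, 0], [0.028, 0.0155, 0], [0.028, 0.0155, 0]]' --rotation '[[0, 0, 0], [0, 0, 0], [0, 0, 0], [0, 0, 0], [0, 0, 0]]' --grip '[0.6, 0.6, 0.6, 0.6, 0.6]'

```text
t: 4.1
ee_pos: [0.76, 0.1325, 0.0199]
eef_rot: [0.002, -0.248, 0.969, -0.003]
wrist_force: [-0.8, 0.4, 0.1]
finger_gap: 0.0348
```

```bash
python3 - <<'E'
from h import *
s=r.sense();print(s['ee_pos'],tz(s['ee_pos']),s['wrist_force'])
a,_=r.camera('top');b,_=r.camera('side')
cv2.imwrite('pics/c2.png',np.hstack([cv2.resize(a[120:320,210:430],(400,364)),cv2.resize(b[180:335,250:420],(400,364))])[:,:,::-1])
E
```

```text
[0.75997059 0.13249541 0.01993806] [0.15323735 0.02023243] [-0.81875682  0.39702663  0.05986491]
```

View pics/c2.png

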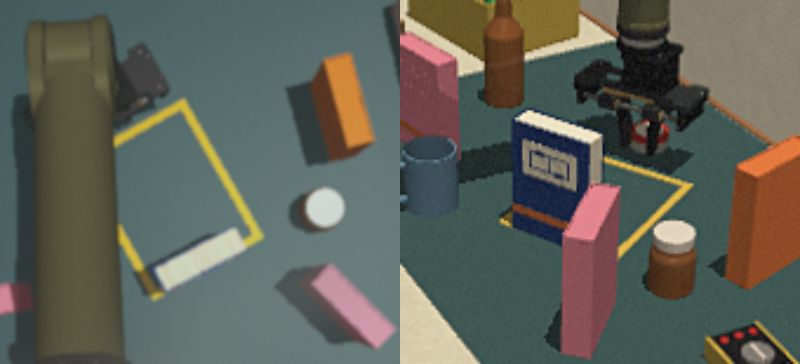

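The tin, in the right-hand crop at (650,135), is ahead of the fingertips and past the far tape. Backing off and rising.

arm_command --delta_pos '[[-0.02, -0.011, 0], [-0.025, -0.014, 0.03], [-0.025, -0.014, 0.08], [-0.025, -0.014, 0.13], [-0.025, -0.014, 0.18]]' --rotation '[[0, 0, 0], [0, 0, 0], [0, 0, 0], [0, 0, 0], [0, 0, 0]]' --grip '[0.6, 0.6, 0.6, 0.6, 0.6]'

```text
t: 4.7
ee_pos: [0.7343, 0.1178, 0.2019]
eef_rot: [0.002, -0.248, 0.969, -0.003]
wrist_force: [0.8, 1.2, 0.2]
finger_gap: 0.0347
```

arm_command --delta_pos '[[0, 0, 0.05], [-0.01, -0.006, 0.08], [-0.05, -0.03, 0.08], [-0.09, -0.06, 0.08], [-0.13, -0.09, 0.08]]' --rotation '[[0, 0, 0], [0, 0, 0], [0, 0, 0], [0, 0, 0], [0, 0, 0]]' --grip '[0.6, 0.6, 0.6, 0.6, 0.6]'

```text
t: 5.2
ee_pos: [0.6027, 0.0269, 0.282]
eef_rot: [0.003, -0.248, 0.969, -0.003]
wrist_force: [0.6, -0.4, 0.3]
finger_gap: 0.0349
```

arm_command --delta_pos '[[-0.04, -0.021, 0], [-0.08, -0.042, 0], [-0.124, -0.064, 0], [-0.124, -0.064, 0], [-0.124, -0.064, 0]]' --rotation '[[0, 0, 0], [0, 0, 0], [0, 0, 0], [0, 0, 0], [0, 0, 0]]' --grip '[0.6, 0.6, 0.6, 0.6, 0.6]'

```text
t: 5.7
ee_pos: [0.4783, -0.0375, 0.2828]
eef_rot: [0.004, -0.247, 0.969, -0.002]
wrist_force: [1.0, 0.5, 0.2]
finger_gap: 0.0346
```

```bash
python3 - <<'E'
from h import *
s=r.sense();print(s['ee_pos'],tz(s['ee_pos']),s['wrist_force'])
a,d=r.camera('top');b,ds=r.camera('side')
hsv=cv2.cvtColor(a,cv2.COLOR_RGB2HSV)
m=cv2.inRange(hsv,(0,120,80),(8,255,255))|cv2.inRange(hsv,(172,120,80),(180,255,255));z=m*0;z[120:240,225:330]=m[120:240,225:330]
c=cv2.findContours(z,0,2)[0]
if c:
    e=cv2.minEnclosingCircle(np.vstack(c));print(e,tz(plane('top',[e[0]],.026)))
cv2.imwrite('pics/c3.png',np.hstack([cv2.resize(a[120:320,210:430],(400,364)),cv2.resize(b[180:335,250:420],(400,364))])[:,:,::-1])
E
```

```text
[ 0.47829012 -0.03751299  0.28276152] [-0.17545242  0.00574873] [1.01342859 0.49103032 0.16815882]
((259.5, 169.5), 11.510964393615723) [[0.18806847 0.02136186]]
```

View pics/c3.png

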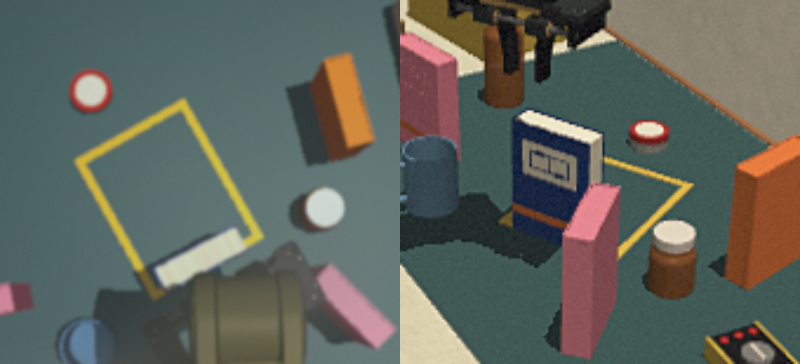

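The tin is at zone (0.188, 0.021), so it is clear of the tape by about 41 mm. Lowering behind the manual, with the fingertips just below its head.

arm_command --delta_pos '[[0, 0, -0.04], [0, 0, -0.08], [0, 0, -0.115], [0, 0, -0.127], [0, 0, -0.127]]' --rotation '[[0, 0, 0], [0, 0, 0], [0, 0, 0], [0, 0, 0], [0, 0, 0]]' --grip '[0.6, 0.6, 0.6, 0.6, 0.6]'

```text
t: 6.3
ee_pos: [0.4791, -0.036, 0.1538]
eef_rot: [0.001, -0.249, 0.969, -0.003]
wrist_force: [0.3, 0.6, 0.3]
finger_gap: 0.0343
```

```bash
python3 - <<'E'
from h import *
s=r.sense();print(s['ee_pos'],tz(s['ee_pos']),s['wrist_force'])
b,ds=r.camera('side')
cv2.imwrite('pics/c4.png',cv2.resize(b[150:335,220:400],(584,600))[:,:,::-1])
E
```

```text
[ 0.47909197 -0.03600114  0.15375404] [-0.17402486  0.00669251] [0.2700071  0.61336131 0.3298706 ]
```

View pics/c4.png

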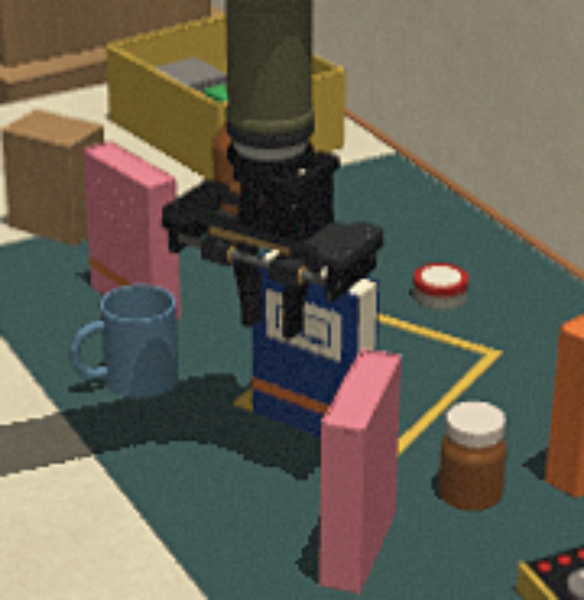

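arm_command --delta_pos '[[0.013, 0.007, 0], [0.025, 0.014, 0], [0.034, 0.0185, 0], [0.042, 0.023, 0], [0.05, 0.027, 0]]' --rotation '[[0, 0, 0], [0, 0, 0], [0, 0, 0], [0, 0, 0], [0, 0, 0]]' --grip '[0.6, 0.6, 0.6, 0.6, 0.6]'

```text
t: 6.85
ee_pos: [0.5311, -0.0087, 0.1559]
eef_rot: [0.003, -0.249, 0.969, -0.003]
wrist_force: [0.2, -0.5, 0.7]
finger_gap: 0.0347
```

```bash
python3 - <<'E'
from h import *
s=r.sense();print(s['ee_pos'],tz(s['ee_pos']),s['wrist_force'])
b,ds=r.camera('side')
cv2.imwrite('pics/c5.png',cv2.resize(b[150:335,220:400],(584,600))[:,:,::-1])
E
```

```text
[ 0.53113284 -0.00872668  0.15594707] [-0.11527763  0.00573774] [ 0.16048646 -0.49454671  0.70479586]
```

View pics/c5.png

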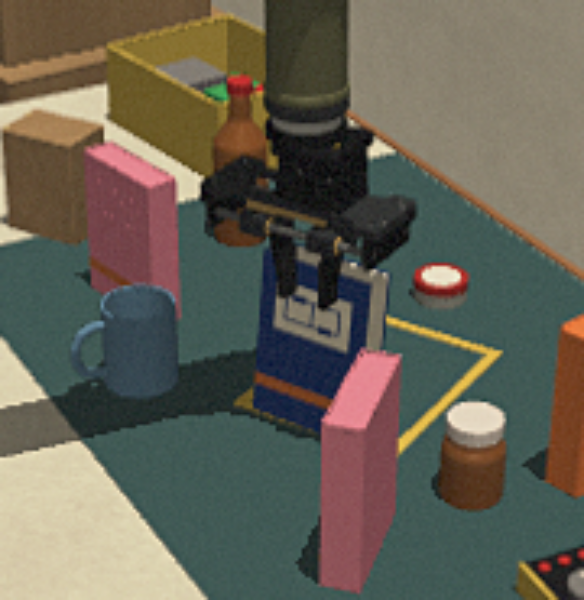

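The manual is leaning forward with its foot in place. Carrying on.

arm_command --delta_pos '[[0.007, 0.004, 0], [0.014, 0.0075, 0], [0.021, 0.0115, 0], [0.028, 0.015, 0], [0.028, 0.015, 0]]' --rotation '[[0, 0, 0], [0, 0, 0], [0, 0, 0], [0, 0, 0], [0, 0, 0]]' --grip '[0.6, 0.6, 0.6, 0.6, 0.6]'

```text
t: 7.4
ee_pos: [0.5611, 0.008, 0.1557]
eef_rot: [0.004, -0.25, 0.968, -0.004]
wrist_force: [0.7, 0.9, 0.0]
finger_gap: 0.0347
```

```bash
python3 - <<'E'
from h import *
s=r.sense();print(s['ee_pos'],tz(s['ee_pos']),s['wrist_force'])
b,ds=r.camera('side')
cv2.imwrite('pics/c6.png',cv2.resize(b[150:335,220:400],(584,600))[:,:,::-1])
E
```

```text
[0.56111344 0.00797762 0.15574642] [-0.08095902  0.00605835] [0.74787151 0.94024663 0.02955019]
```

View pics/c6.png

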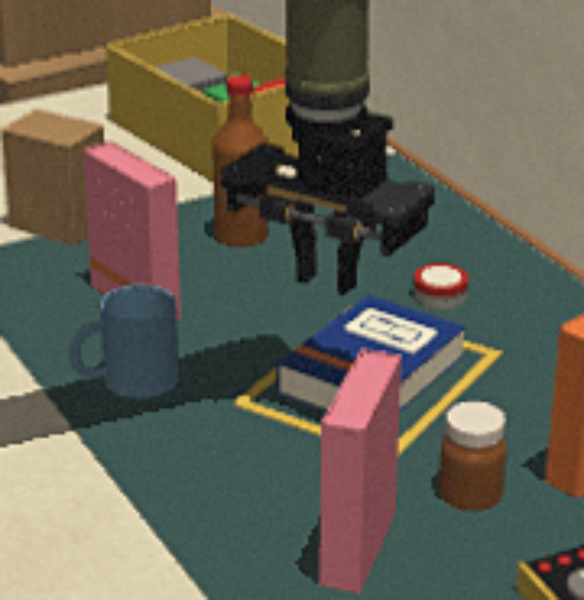

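The manual lies flat with its cover up. I'll retreat and check its position from above.

arm_command --delta_pos '[[0, 0, 0.05], [0, 0, 0.1], [0, 0.05, 0.12], [-0.02, 0.1, 0.12], [-0.04, 0.15, 0.12]]' --rotation '[[0, 0, 0], [0, 0, 0], [0, 0, 0], [0, 0, 0], [0, 0, 0]]' --grip '[0.6, 0.6, 0.6, 0.6, 0.6]'

```text
t: 7.95
ee_pos: [0.5245, 0.1482, 0.2769]
eef_rot: [0.005, -0.249, 0.969, -0.003]
wrist_force: [0.3, 0.7, -0.8]
finger_gap: 0.0345
```

arm_command --delta_pos '[[-0.02, 0.04, 0], [-0.04, 0.08, 0], [-0.06, 0.12, 0], [-0.08, 0.16, 0], [-0.1, 0.2, 0]]' --rotation '[[0, 0, 0], [0, 0, 0], [0, 0, 0], [0, 0, 0], [0, 0, 0]]' --grip '[0.6, 0.6, 0.6, 0.6, 0.6]'

```text
t: 8.45
ee_pos: [0.4235, 0.3491, 0.2771]
eef_rot: [0.005, -0.248, 0.969, -0.003]
wrist_force: [1.0, 0.5, -0.3]
finger_gap: 0.035
```

```bash
python3 - <<'E'
from h import *
s=r.sense();print(s['ee_pos'],s['wrist_force'])
a,dt=r.camera('top');b,ds=r.camera('side')
cv2.imwrite('pics/c7.png',np.hstack([cv2.resize(a[120:320,210:430],(400,364)),cv2.resize(b[180:335,250:420],(400,364))])[:,:,::-1])
g=np.mgrid[110:350:1,130:505:1];ys,xs=g[0].ravel(),g[1].ravel();P=depthpts('top',np.c_[xs,ys],dt);Z=tz(P)
H=((P[:,2]>.014)&(P[:,2]<.21)).reshape(g[0].shape).astype(np.uint8)
n,l,st,_=cv2.connectedComponentsWithStats(H);l=l.ravel()
for i in range(1,n):
    if st[i,4]>60:
        q=l==i;print(st[i,:4]+[130,110,0,0],'z',P[q,2].max().round(3),'zone',Z[q].min(0).round(3),Z[q].max(0).round(3),'w',P[q,:2].mean(0).round(3))
q=(abs(Z)<[.13,.1]).all(1)&(P[:,2]>.027)&(P[:,2]<.05);print('manual z',np.median(P[q,2]));bx=cv2.minAreaRect(Z[q].astype(np.float32));print(bx,cv2.boxPoints(bx))
E
```

```text
[0.42349076 0.34910941 0.27712848] [ 0.98388148  0.50878198 -0.29655594]
[426 110  79  66] z 0.102 zone [-0.109 -0.596] [ 0.084 -0.382] w [ 0.85  -0.383]
[381 149  35  61] z 0.179 zone [-0.082 -0.296] [ 0.043 -0.23 ] w [ 0.739 -0.194]
[248 159  24  23] z 0.035 zone [ 0.157 -0.007] [0.218 0.051] w [0.788 0.15 ]
[264 187  72  78] z 0.047 zone [-0.077 -0.06 ] [0.094 0.064] w [0.641 0.047]
[144 203  40  30] z 0.208 zone [0.156 0.256] [0.218 0.319] w [0.657 0.372]
[374 223  25  24] z 0.093 zone [-0.153 -0.206] [-0.094 -0.15 ] w [ 0.61  -0.171]
[438 225  54  30] z 0.044 zone [-0.301 -0.429] [-0.17  -0.279] w [ 0.598 -0.38 ]
[374 264  54  48] z 0.178 zone [-0.315 -0.167] [-0.189 -0.102] w [ 0.479 -0.193]
[130 268  14  32] z 0.131 zone [0.059 0.434] [0.13  0.478] w [0.495 0.467]
[177 275  51  23] z 0.178 zone [-0.041  0.234] [0.018 0.343] w [0.492 0.274]
[243 294  33  45] z 0.099 zone [-0.191  0.158] [-0.09   0.235] w [0.419 0.155]
manual z 0.03697612181408905
((0.008298136293888092, 0.002465076744556427), (0.12109848856925964, 0.16873927414417267), 88.2426528930664) [[-0.07788866 -0.05546835]
 [ 0.09077125 -0.06064302]
 [ 0.09448493  0.0603985 ]
 [-0.07417498  0.06557318]]
```

View pics/c7.png

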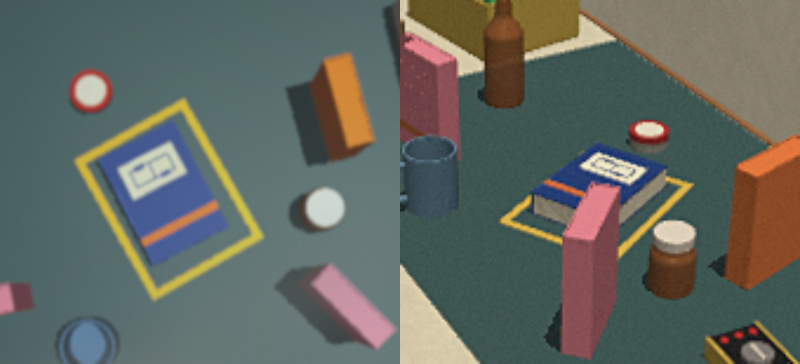

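The manual lies at x -0.078 to 0.094 and y -0.061 to 0.066, inside the tape's inner edge (±0.105, ±0.080). The bystanders haven't moved.

```bash
python3 -c "
from workcell import r
print(abs(r.sense()['qd']).max(),r.hand_in())"
```

```text
the job is handed in; nothing more can be done
0.08900911767754062 None
```

The job is done and handed in after about 8.5 s of robot time. I pushed the tin out along the rectangle's long axis with the partly closed fingertips. Then I tipped the blue manual over by pushing just below its head. Nothing was gripped or lifted.

Last checks, measured from the top camera after the arm had withdrawn:
- **Tin:** it is about 40 mm beyond the outer edge of the tape.
- **Manual:** it lies flat with its front cover up; its top is at about 37 mm, against 36 mm expected. It is turned about 1.8° to the rectangle. It lies fully inside the tape's inner edges, at least 10 mm clear of them on every side.
- **Bystanders:** those I could measure fully were within about 1 mm of where they started. The bottle and the left pink book were partly cut off in the final measurement. Their measured edges agree and the last picture shows them standing. I did not measure the screwdriver, but the arm never went near it.
- **Robot:** it was touching nothing. The wrist force stayed under about 4 N in every reading I took. No check failed or disagreed.

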